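# Clear the jammed ball feeder

### The arm

A 6-joint arm with a two-finger parallel gripper is mounted at the origin on a cart in front of the work surface, level with it; the furniture and walls round the work are solid. World frame = base frame: x ahead of the robot, y to its left, z up, the work surface at z = 0. Lengths are in m, angles in rad, forces in N, time in s.
With the tool pointing down it reaches from about 0.325 to 0.775 m from the base axis. Payload 5.5 kg.
Tool frame: the origin (TCP) lies midway between the tips of the shut fingers; the grasp point (between the pads) lies 19 mm behind it; x points along the fingers, y is the direction in which the jaws open and shut, and the axes are right-handed (so a half turn about x gives the same grasp; the last joint's range is limited). The gripper opens to 85 mm and grips with 20 to 120 N. Pads are 22 mm wide; open, the fingers measure 114 mm over their backs; the gripper's body (76 mm by 85 mm) begins 54 mm behind the grasp point. The pads swing forward as they close: fully open they stand 13 mm farther back than shut.
Start: joints at [1.233, 0.091, 1.231, -0, 1.82, -0.057], TCP at [0.166, 0.577, 0.231] pointing down, gripper open.
Joint ranges: [-2.87, 2.87], [-0.86, 2.18], [0.17, 2.46], [-1.51, 4.65], [0.06, 2.69], [-2.65, 2.65]. Speed limits (rad/s): [2.57, 2.57, 3.01, 3.14, 3.14, 3.14].

### API

Orientations are given as a rotation vector (axis times angle).
In Python, from rig import manip gives the robot as it stands.
- The arm moves only by the tool carry_out, never from a script. Its argument "rows" is a list of rows, each a list of 6 numbers: the shift along the tool's x, y, z in mm, then the turn, a rotation vector about the tool's x, y, z in rad. A call has 1 to 8 rows; each row shifts and turns the commanded pose from where the row before left it, along the tool's axes as they then stand; what a row does not reach is not made up. A row lasts 1/8 s, in which the tool goes at most 62.5 mm and 10.7 degrees, less where a joint would pass 70% of its speed; a pose out of reach is approached as far as the arm can. A call with a gripper value outside its range is refused whole. "fingers" is the finger opening in mm, from 0 to 85.4, set as the call begins (left out, the last holds). The fingers move at their own pace and stop on an object; "grip_force" is the grip in N (left out, the last holds). Time passes only in rows, so rows that do not move let the fingers close. It gives the time, the measured TCP pose, the force and the opening at its end, in the units of the state.
- manip.get_state(): the state, without advancing time (a new reading comes with each control period).
- manip.capture(name): name is "scene" or "top"; returns the picture (400x640x3 uint8, blue, green, red); there is no depth.
- manip.calibration(name): a dict with "mtx" (3x3 intrinsics, pixels), "D" ([k1, k2, p1, p2, k3] as OpenCV has them; the pictures are not rectified), "rvec" (rotation vector, rad) and "tvec" (3), from world to camera coordinates, as OpenCV has them. Camera axes: x right, y down, z forward; pixel columns grow to the right and rows downward; lengths in m; the calibration is good to about 2 mm. A picture is of the moment at which its call begins. calibration takes no time and is no camera call.
- manip.hand_in(): hands the job in, once; it reports no verdict.
The state is a dict: "t": time; "joint_pos": joint angles; "dq": joint speeds; "joint_torque": joint torques, N m; "position": TCP position; "orientation": TCP orientation; "force": force on the tool from outside, world axes, zero at the start; "ft_torque": the same for the moment, N m; "gripper_width": opening from 0.0 (shut) to 1.0 (fully open).
Only numpy, scipy, OpenCV 4.12 (cv2) and the standard library are available. Lean on these libraries where they do the work, as an engineer would, in place of code of your own. Each camera call takes 0.05 s, during which the arm holds its last target.

### The job

Four steel balls are stuck in the gravity feeder: the front two are wedged side by side at its narrow outlet. Take the clearing rod out of its green garage and lay it down on the black mat, then take it again by its wooden handle, reach in through the outlet with the tip and nudge one of the two blocking balls back until all four balls have rolled out into the catch tray. Finally lay the rod on the mat again and let go, leaving the orange-handled crimper and the white connector housing undisturbed.

Things in the scene. Friction and masses are not known exactly. Their poses are not given: they have to be found in the camera images.
- feeder: Fixed blue gravity ball feeder, about 250 mm long, 75 mm wide, 105 mm high, catch tray at its low end. Origin at bench level under the outlet, on the centre line; x points level into the feeder (its uphill side), y to its left, z up.
- outlet (a point): Middle of the feeder's outlet at its x = 0, 70 mm above the bench: an opening 38 mm wide (y = -19 to +19 mm) and 30 mm high between two steel jambs 4 mm thick; the lane floor there is 55 mm above the bench and sticks out 12 mm in front. The front two balls rest on the jambs, wedged between the lane's walls.
- lane (a point): On the floor of the feeder's lane, 60 mm uphill of the outlet. The floor is flat, 50 mm wide between walls, and rises by 0.13 rad along the feeder's x; a clear cover lies 30 mm above it, the back wall at x = 119 mm. With one front ball held back some 30 to 50 mm near its side wall, the other side has room for balls to roll out past a thin rod. Balls that come abreast again jam again.
- tray (a point): Middle of the inner floor of the catch tray, 4 mm above the bench, below and in front of the outlet. The tray reaches from x = -125 to -3 mm in the feeder's frame, 70 mm wide outside, walls 4 mm thick, rim 34 mm above the bench.
- ball_a_center (a point): Centre of steel ball a, 24 mm in diameter, 50 g, polished, with little friction. One of the front two, wedged at the outlet, at about x = 13 mm, y = -12 mm in the feeder's frame.
- ball_b_center (a point): Centre of steel ball b, 24 mm in diameter, 50 g, polished, with little friction. One of the front two, wedged at the outlet, at about x = 13 mm, y = +12 mm in the feeder's frame.
- ball_c_center (a point): Centre of steel ball c, 24 mm in diameter, 50 g, polished, with little friction. One of the second row, behind ball a.
- ball_d_center (a point): Centre of steel ball d, 24 mm in diameter, 50 g, polished, with little friction. One of the second row, behind ball b.
- rod: Loose clearing rod, 180 mm long, about 80 g; origin at its centre on its axis, 8 mm above what it lies on; x runs along it to the tip. Wooden handle 60 x 20 x 16 mm from x = -90 to -30 mm, brass collar, square steel shaft 8 x 8 mm from x = -22 to +80 mm, red tip of 10 mm diameter to +90 mm. It starts flat on the bench, handle inside the garage, shaft and tip sticking out.
- rod_tip (a point): Centre of the end face of the rod's red tip.
- rod_handle (a point): Middle of the rod's wooden handle, on the axis.
- garage: Fixed green sheet-metal cover, 80 x 56 x 40 mm, open only on its +x side; origin at bench level under its middle; mouth at x = +40 mm, inside 52 mm wide and 38 mm high. The rod is drawn out straight along +x; 75 mm of travel frees it.
- mat: Fixed black rubber mat, 200 (x) x 70 (y) x 3 mm, flat at the front edge of the bench, left of the middle, its x to the right; origin under its middle. Between it and the right end of the bench the big press hangs out over the bench beyond x = 0.48 m from 0.22 m up: cross that stretch close to the base.
- crimper: Loose orange-handled hand crimper lying on the bench at the right, about 196 x 70 x 21 mm; to be left alone.
- housing_3: Loose white plastic connector housing, 24 x 22 x 16 mm, on the bench beside the catch tray; to be left alone. Origin under its middle.

How it is judged:
By the outcome, as a careful person would: the job done as asked, in the order asked, and still so for the second after the job is handed in, with the robot touching nothing.
It also fails if it takes over 61 s, if anything falls off the work surface, if the arm or the gripper's body presses on something with over 40 N, if the wrist force passes 120 N, or if a joint passes its speed limit or range.

## Working session

There is one attempt and no reset: what is moved stays moved. The work goes in short steps, Python scripts to look and compute and a tool call to move; the robot and the scene stay as the last step left them, time stands still between calls to the robot, and variables do not carry over. Pictures are saved under pics/ and viewed, and the job is handed in when it is done.

Besides the shell and the picture viewer there is one more tool, called after ">>>" as name([rows], argument=value, ...), one row to a line, values as JSON. carry_out: Moves the arm, as the interface text tells. Its arguments: {"type":"object","properties":{"rows":{"type":"array"},"fingers":{"type":"number"},"grip_force":{"type":"number"}},"required":["rows"]}

```bash
ls; mkdir -p pics; python3 - <<'E'
from rig import manip
import cv2
for n in("scene","top"):
    im=manip.capture(n); cv2.imwrite(f"pics/{n}0.png",im)
    c=manip.calibration(n); print(n,c)
print(manip.get_state())
E
```

```text
pics
scene {'mtx': array([[513.75866636,   0.        , 322.18691614],
       [  0.        , 513.75866636, 208.86335711],
       [  0.        ,   0.        ,   1.        ]]), 'D': array([-0.04658312,  0.        ,  0.        ,  0.        ,  0.        ]), 'rvec': array([ 1.08864695, -1.98957105,  1.26818276]), 'tvec': array([0.27088499, 0.26545984, 1.19621506])}
top {'mtx': array([[487.74846178,   0.        , 309.44439354],
       [  0.        , 487.74846178, 200.5755526 ],
       [  0.        ,   0.        ,   1.        ]]), 'D': array([-0.05704248,  0.        ,  0.        ,  0.        ,  0.        ]), 'rvec': array([ 2.11221724, -2.16858022,  0.1663779 ]), 'tvec': array([-0.00490183,  0.54488782,  1.62603861])}
{'t': 0.1, 'joint_pos': array([ 1.23329917e+00,  9.18334980e-02,  1.23176703e+00, -1.53544914e-06,
        1.81976776e+00, -5.66870238e-02]), 'dq': array([-7.36769478e-04,  3.16176943e-04, -1.47655792e-03,  8.17115891e-05,
        2.80132148e-03, -4.57499963e-04]), 'joint_torque': array([ 2.09997255e-03, -4.60222399e+01, -4.19215465e+01, -1.39682957e-04,
        1.07680110e-02, -1.32192778e-05]), 'position': array([0.16619613, 0.57627494, 0.23023314]), 'orientation': array([ 0.21905597,  1.55988069, -0.22179911]), 'force': array([-0.91936423, -0.26535219, -0.16370705]), 'ft_torque': array([-0.00581306, -0.03594119, -0.02410527]), 'gripper_width': 1.0001729725184518}
```

View pics/scene0.png

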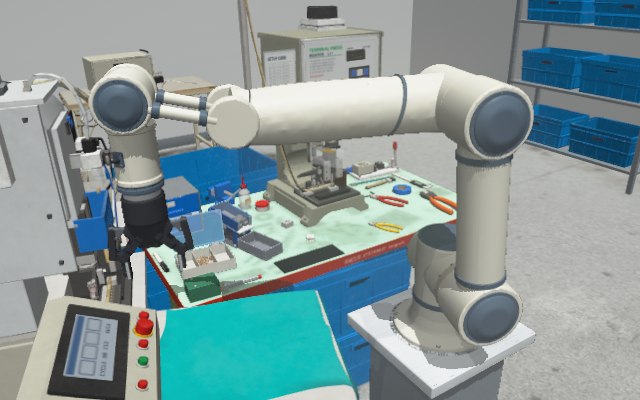

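View pics/top0.png

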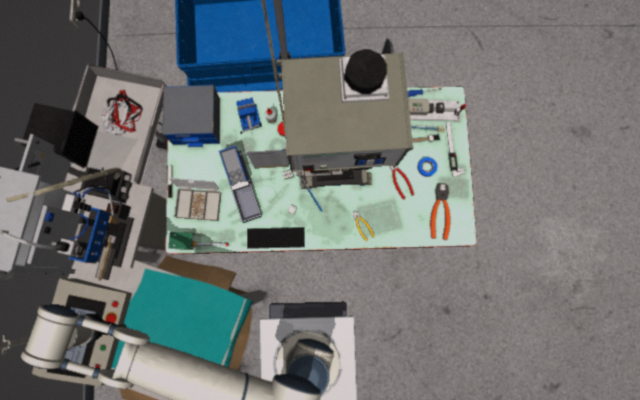

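The scene view shows the garage (203,285), with the rod sticking out towards (262,276), the mat (310,258) and the feeder and tray (235,215)/(262,245). In the top view the garage is at (181,240), the rod tip at (227,243), the mat at (276,237) and the feeder at (240,183). I'll zoom in.

```bash
python3 - <<'E'
import cv2
a=cv2.imread("pics/top0.png")[135:260,160:310]; cv2.imwrite("pics/t0z.png",cv2.resize(a,None,fx=5,fy=4.8,interpolation=cv2.INTER_CUBIC))
a=cv2.imread("pics/scene0.png")[180:310,150:350]; cv2.imwrite("pics/s0z.png",cv2.resize(a,None,fx=4,fy=4,interpolation=cv2.INTER_CUBIC))
E
```

```text
(no output)
```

View pics/t0z.png

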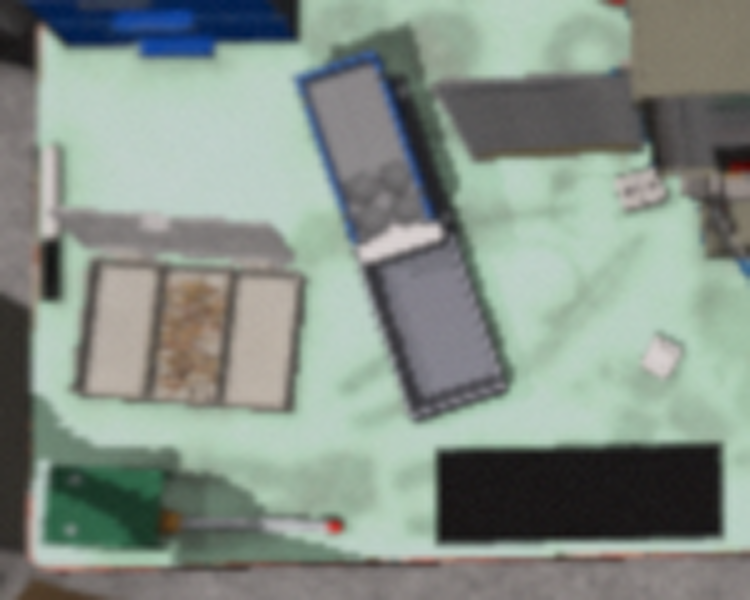

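View pics/s0z.png

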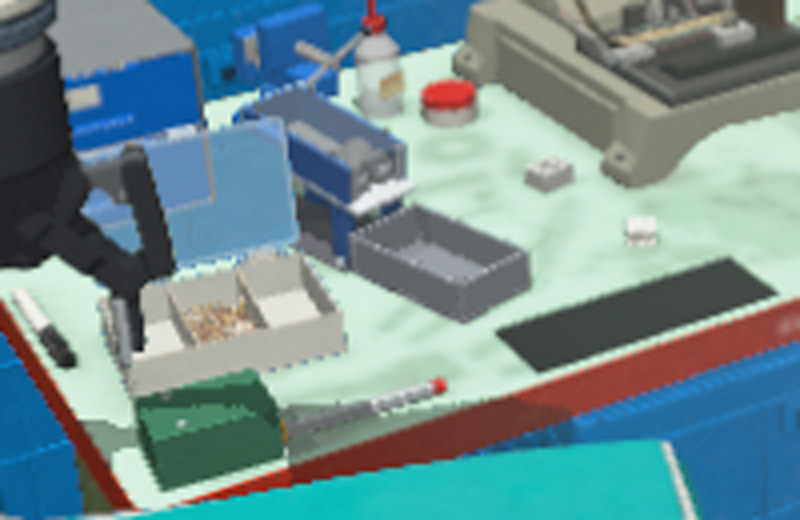

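```bash
cat > h.py <<'E'
import numpy as np,cv2
from rig import manip
from scipy.spatial.transform import Rotation as R
C={n:manip.calibration(n) for n in("scene","top")}
def ray(n,uv):
    c=C[n]; p=cv2.undistortPoints(np.array([[uv]],float),c["mtx"],c["D"])[0,0]
    Rm=cv2.Rodrigues(c["rvec"])[0]; o=-Rm.T@np.ravel(c["tvec"]); d=Rm.T@np.array([p[0],p[1],1]); return o,d/np.linalg.norm(d)
def on(n,uv,z):
    o,d=ray(n,uv); return o+d*(z-o[2])/d[2]
def px(n,P):
    c=C[n]; return cv2.projectPoints(np.array(P,float).reshape(-1,3),c["rvec"],c["tvec"],c["mtx"],c["D"])[0][:,0]
def tri(a,b):
    o1,d1=ray("scene",a);o2,d2=ray("top",b)
    t=np.linalg.lstsq(np.stack([d1,-d2],1),o2-o1,rcond=None)[0]
    return (o1+d1*t[0]+o2+d2*t[1])/2, np.linalg.norm(o1+d1*t[0]-o2-d2*t[1])
def blobs(im,lo,hi,amin=5,roi=None):
    m=cv2.inRange(cv2.cvtColor(im,cv2.COLOR_BGR2HSV),lo,hi)
    if roi: k=np.zeros_like(m);x0,y0,x1,y1=roi;k[y0:y1,x0:x1]=m[y0:y1,x0:x1];m=k
    n,l,s,c=cv2.connectedComponentsWithStats(m)
    return [(s[i],c[i]) for i in range(1,n) if s[i][4]>=amin],l
def tz(u,v): return (160+(u+.5)/5-.5,135+(v+.5)/4.8-.5)
def sz(u,v): return (150+u/4,180+v/4)
E
python3 - <<'E'
from h import *
np.set_printoptions(precision=4,suppress=True)
t=cv2.imread("pics/top0.png");s=cv2.imread("pics/scene0.png")
for n,im,roi in(("top",t,(215,235,235,252)),("scene",s,(250,268,270,285))):
    b,_=blobs(im,(0,110,80),(10,255,255),3,roi); b2,_=blobs(im,(170,110,80),(180,255,255),3,roi)
    print(n,[(x[0],x[1],on(n,x[1],.008)) for x in b+b2])
# mat
m=cv2.inRange(t,(0,0,0),(45,45,45))[220:255,240:310]
c=max(cv2.findContours(m,0,2)[0],key=cv2.contourArea);r=cv2.minAreaRect(c);print(r)
for p in cv2.boxPoints(r): print("mat",on("top",p+[240,220],.003))
for p in((50,465),(163,465),(163,547),(48,547)): print("gar",on("top",tz(*p),.04))
for p in((172,522),(335,526),(262,524)): print("rod",on("top",tz(*p),.008))
print("tray rim corners")
for p in((372,262),(416,418),(508,382),(456,234)): print(on("top",tz(*p),.034))
print("feeder top corners .105")
for p in((298,76),(376,53),(443,215),(357,243)): print(on("top",tz(*p),.105))
print("spout"); 
for p in((366,262),(441,232)): print(on("top",tz(*p),.055))
print("house",on("top",tz(662,357),.016),on("top",tz(640,190),.016))
E
```

```text
top [(array([226, 243,   2,   3,   5], dtype=int32), array([226.4, 244.2]), array([0.4052, 0.2713, 0.008 ]))]
scene [(array([258, 275,   3,   3,   7], dtype=int32), array([259.2857, 275.8571]), array([0.4061, 0.2652, 0.008 ])), (array([261, 282,   9,   3,  18], dtype=int32), array([266.    , 283.3333]), array([0.3628, 0.2665, 0.008 ]))]
((35.499996185302734, 16.999998092651367), (54.99999237060547, 17.999996185302734), -0.0)
mat [0.3974 0.1972 0.003 ]
mat [0.4599 0.1967 0.003 ]
mat [0.455  0.0056 0.003 ]
mat [0.3926 0.0071 0.003 ]
gar [0.4509 0.4604 0.04  ]
gar [0.449  0.3827 0.04  ]
gar [0.391  0.3822 0.04  ]
gar [0.3928 0.4608 0.04  ]
rod [0.4108 0.3838 0.008 ]
rod [0.4052 0.2706 0.008 ]
rod [0.4079 0.3212 0.008 ]
tray rim corners
[0.5926 0.2404 0.034 ]
[0.4789 0.2105 0.034 ]
[0.5031 0.1472 0.034 ]
[0.6116 0.1821 0.034 ]
feeder top corners .105
[0.713 0.279 0.105]
[0.728  0.2266 0.105 ]
[0.6112 0.1821 0.105 ]
[0.5931 0.2393 0.105 ]
spout
[0.5889 0.2412 0.055 ]
[0.6092 0.1898 0.055 ]
house [0.5208 0.0419 0.016 ] [0.6443 0.0548 0.016 ]
```

```bash
python3 - <<'E'
import cv2
from h import *
a=cv2.imread("pics/top0.png")[140:225,215:270]; cv2.imwrite("pics/t0f.png",cv2.resize(a,None,fx=7,fy=7,interpolation=cv2.INTER_CUBIC))
a=cv2.imread("pics/scene0.png")[195:265,205:290]; cv2.imwrite("pics/s0f.png",cv2.resize(a,None,fx=8,fy=8,interpolation=cv2.INTER_CUBIC))
s=manip.get_state();Rm=R.from_rotvec(s["orientation"]).as_matrix();print(Rm.round(3));
for n in C: print(n,ray(n,(320,200))[0])
E
```

```text
[[-0.001  0.277  0.961]
 [-0.002  0.961 -0.277]
 [-1.    -0.002 -0.   ]]
scene [-0.69264607  0.73869067  0.74118527]
top [ 0.28663385 -0.0160102   1.69071376]
```

View pics/t0f.png

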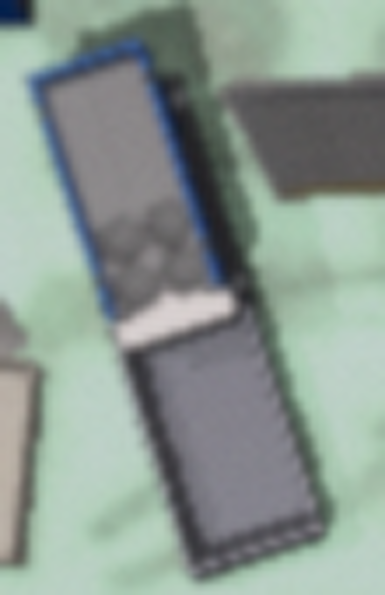

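View pics/s0f.png

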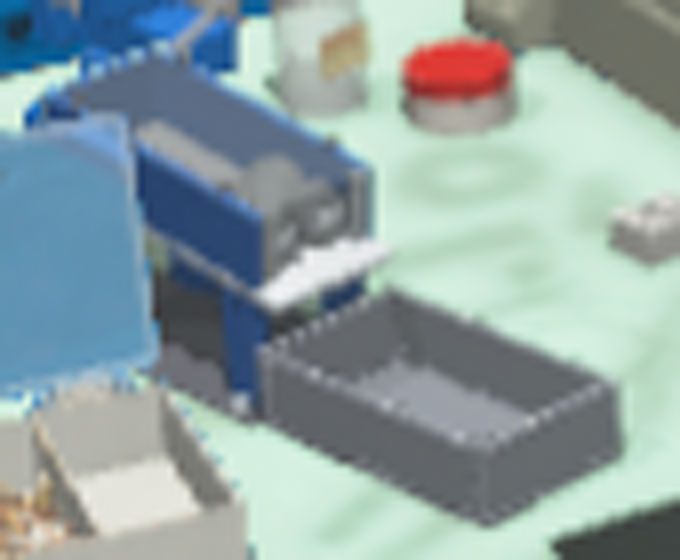

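```bash
python3 - <<'E'
from h import *
np.set_printoptions(precision=4,suppress=True)
def T(u,v): return (215+(u+.5)/7-.5,140+(v+.5)/7-.5)
def S(u,v): return (205+(u+.5)/8-.5,195+(v+.5)/8-.5)
print("scene rim");P={}
for k,p in dict(lb=(262,350),rb=(388,290),fr=(612,385),fl=(488,448)).items(): P[k]=on("scene",S(*p),.034);print(k,P[k])
def ang(a,b): d=b-a;return np.degrees(np.arctan2(d[1],d[0])),np.linalg.norm(d)
print(ang(P['fl'],P['lb']),ang(P['fr'],P['rb']),ang(P['fr'],P['fl']),ang(P['rb'],P['lb']))
print("scene base",on("scene",S(488,525),0),on("scene",S(618,460),0))
print("top base",on("top",T(200,578),0),on("top",T(327,535),0))
print("top rim",on("top",T(197,565),.034),on("top",T(325,522),.034), on("top",T(125,350),.034),on("top",T(245,310),.034))
print("spout scene",on("scene",S(268,305),.054),on("scene",S(390,250),.054))
print("spout top",on("top",T(125,350),.054),on("top",T(237,312),.054))
print("feeder top edges left: ")
a,b=on("top",T(35,78),.105),on("top",T(108,318),.09); print(a,b,ang(b,a))
a,b=on("top",T(145,42),.105),on("top",T(220,282),.09); print(a,b,ang(b,a))
print("balls b,a?",on("top",T(115,290),.069),on("top",T(175,268),.069))
print(tri(S(300,230),T(125,285)))
E
```

```text
scene rim
lb [0.594  0.2451 0.034 ]
rb [0.6129 0.1848 0.034 ]
fr [0.4971 0.1493 0.034 ]
fl [0.4798 0.2081 0.034 ]
(np.float64(17.952583837607975), np.float64(0.12004771374029852)) (np.float64(17.06745169801896), np.float64(0.12104694898496592)) (np.float64(106.46401266081509), np.float64(0.06134064361073839)) (np.float64(107.4006886456618), np.float64(0.06319279015763722))
scene base [0.4849 0.2079 0.    ] [0.5012 0.1465 0.    ]
top base [0.4812 0.2139 0.    ] [0.5011 0.1503 0.    ]
top rim [0.4837 0.2108 0.034 ] [0.5032 0.1479 0.034 ] [0.5914 0.2458 0.034 ] [0.6099 0.1863 0.034 ]
spout scene [0.5895 0.2428 0.054 ] [0.6062 0.1855 0.054 ]
spout top [0.5877 0.2427 0.054 ] [0.6051 0.1878 0.054 ]
feeder top edges left: 
[0.712  0.2778 0.105 ] [0.5969 0.2451 0.09  ] (np.float64(15.85050666017341), np.float64(0.12059093949862723))
[0.7282 0.2249 0.105 ] [0.6129 0.1914 0.09  ] (np.float64(16.215220273766715), np.float64(0.12101706967784698))
balls b,a? [0.6147 0.2451 0.069 ] [0.6247 0.2159 0.069 ]
(array([0.6106, 0.2301, 0.0747]), np.float64(0.020823456637875933))
```

```bash
cat >> h.py <<'E'
def go(P,az=None):
    "print shift in tool axes (mm) to P; turn about tool x so that tool z has azimuth az(deg)"
    s=manip.get_state();Rm=R.from_rotvec(s["orientation"]).as_matrix()
    print("t",round(s["t"],2),"tcp",s["position"].round(4),"F",s["force"].round(1),"w",round(s["gripper_width"]*85.4,1),"q",s["joint_pos"].round(2))
    zaz=np.degrees(np.arctan2(Rm[1,2],Rm[0,2])); print("z az",zaz.round(2),"x-axis",Rm[:,0].round(3))
    d=Rm.T@(np.array(P)-s["position"])*1000; print("shift now",d.round(1))
    if az is not None:
        turn=-np.radians((az-zaz+180)%360-180); print("turn x",turn.round(3))
        d=R.from_rotvec([turn,0,0]).as_matrix().T@d; print("shift after turn",d.round(1))
E
python3 -c "
from h import *
go((.4085,.33,.10),-92.8)"
```

```text
t 0.1 tcp [0.1662 0.5763 0.2302] F [-0.9 -0.3 -0.2] w 85.4 q [ 1.23  0.09  1.23 -0.    1.82 -0.06]
z az -16.09 x-axis [-0.001 -0.002 -1.   ]
shift now [ 130.5 -169.2  301.1]
turn x 1.339
shift after turn [130.5 254.1 233.9]
```

>>> carry_out([
  [0,0,0,0.167,0,0],
  [0,0,0,0.167,0,0],
  [0,0,0,0.167,0,0],
  [0,0,0,0.167,0,0],
  [0,0,0,0.168,0,0],
  [0,0,0,0.168,0,0],
  [0,0,0,0.168,0,0],
  [0,0,0,0.167,0,0],
], fingers=45, grip_force=60)

```text
t: 1.1
position: [0.1662, 0.5763, 0.2306]
orientation: [1.248, 1.182, -1.25]
force: [0.3, 0.1, 0.1]
gripper_width: 0.525
```

>>> carry_out([
  [10,30,28,0,0,0],
  [20,40,36,0,0,0],
  [20,40,36,0,0,0],
  [20,40,36,0,0,0],
  [20,40,36,0,0,0],
  [20,34,32,0,0,0],
  [20,30,30,0,0,0],
  [0,0,0,0,0,0],
])

```text
t: 2.1
position: [0.409, 0.3275, 0.0985]
orientation: [1.244, 1.184, -1.252]
force: [0.2, 0.8, -0.4]
gripper_width: 0.526
```

```bash
python3 -c "
from h import *
go((.4085,.33,.003),-92.8)
for n in C: cv2.imwrite(f'pics/{n}1.png',manip.capture(n))
t=cv2.imread('pics/top1.png')[220:260,160:310]; s=cv2.imread('pics/scene1.png')[180:310,150:350]
t=cv2.resize(t,(800,213),interpolation=2);s=cv2.resize(s,(590,384),interpolation=2)
o=np.zeros((600,800,3),np.uint8);o[:213]=t;o[215:599,:590]=s;cv2.imwrite('pics/c1.png',o)"
```

```text
t 2.1 tcp [0.409  0.3275 0.0985] F [ 0.2  0.8 -0.4] w 44.9 q [ 0.61 -0.1   1.65 -0.    1.59  0.66]
z az -93.05 x-axis [-0.003 -0.003 -1.   ]
shift now [95.5 -0.3 -2.8]
turn x -0.004
shift after turn [95.5 -0.3 -2.8]
```

View pics/c1.png

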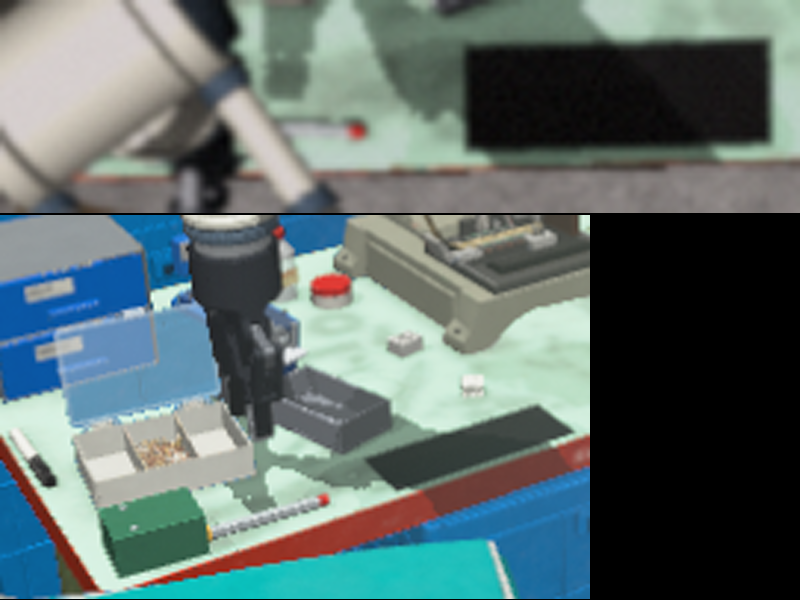

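The gripper hangs over the rod. The rod is now well lit in the scene crop, from the collar (212,533) to the tip (323,498). I'll check its line in this view.

```bash
python3 -c "
from h import *
for u,v in((212,534),(323,499),(270,517)): print(on('scene',(150+u*200/590,180+(v-215)*130/384),.008).round(4))
s=cv2.imread('pics/scene1.png');b=blobs(s,(0,110,80),(8,255,255),3,(245,265,270,285))[0];print([(x[0],on('scene',x[1],.008)) for x in b])
"
```

```text
[0.4059 0.3727 0.008 ]
[0.4044 0.2654 0.008 ]
[0.4032 0.3184 0.008 ]
[(array([258, 275,   3,   3,   7], dtype=int32), array([0.4060614 , 0.26518311, 0.008     ])), (array([261, 282,   9,   3,  19], dtype=int32), array([0.36306699, 0.26684128, 0.008     ]))]
```

>>> carry_out([
  [20,-2,-3,-0.01,0,0],
  [30,0,0,0,0,0],
  [25,0,0,0,0,0],
  [13,0,0,0,0,0],
  [7,0,0,0,0,0],
  [0,0,0,0,0,0],
])

```text
t: 2.95
position: [0.4065, 0.3338, 0.0063]
orientation: [1.238, 1.191, -1.237]
force: [-0.8, -0.4, -0.5]
gripper_width: 0.525
```

>>> carry_out([
  [0,0,0,0,0,0],
  [0,0,0,0,0,0],
  [0,0,0,0,0,0],
  [0,0,0,0,0,0],
  [0,0,0,0,0,0],
  [0,0,0,0,0,0],
], fingers=0)

```text
t: 3.7
position: [0.4069, 0.3336, 0.0066]
orientation: [1.239, 1.19, -1.237]
force: [0.9, 0.3, 2.1]
gripper_width: 0.063
```

>>> carry_out([
  [-1,0,5,0,0,0],
  [0,0,10,0,0,0],
  [0,0,15,0,0,0],
  [0,0,20,0,0,0],
  [0,0,20,0,0,0],
  [0,0,15,0,0,0],
  [0,0,5,0,0,0],
  [0,0,0,0,0,0],
])

```text
t: 4.7
position: [0.4034, 0.2425, 0.0075]
orientation: [1.238, 1.189, -1.239]
force: [-0.7, -2.0, 4.4]
gripper_width: 0.06
```

```bash
python3 -c "
from h import *
go((.4085,.1,.003),-90)
for n in C: cv2.imwrite(f'pics/{n}2.png',manip.capture(n))
t=cv2.imread('pics/top2.png')[220:260,160:310]; s=cv2.imread('pics/scene2.png')[180:310,150:350]
t=cv2.resize(t,(800,213),interpolation=2);s=cv2.resize(s,(590,384),interpolation=2)
o=np.zeros((600,800,3),np.uint8);o[:213]=t;o[215:599,:590]=s;cv2.imwrite('pics/c2.png',o)"
```

```text
t 4.7 tcp [0.4034 0.2425 0.0075] F [-0.7 -2.   4.4] w 5.1 q [ 0.47 -0.19  1.9  -0.    1.43  0.51]
z az -92.29 x-axis [ 0.    -0.001 -1.   ]
shift now [  4.7  10.8 142.2]
turn x -0.04
shift after turn [  4.7   5.1 142.5]
```

View pics/c2.png

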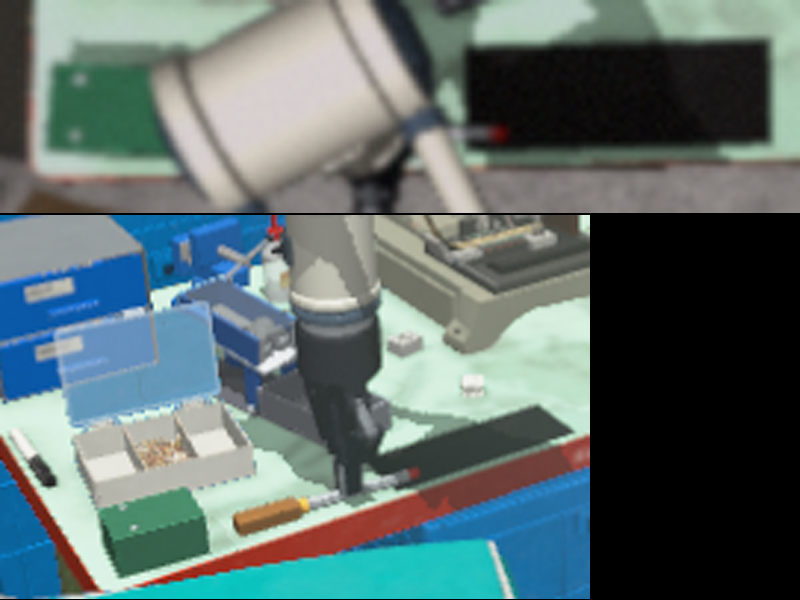

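>>> carry_out([
  [-10,0,0,0,0,0],
  [-20,0,0,0,0,0],
  [-10,4,20,-0.02,0,0],
  [0,5,40,-0.02,0,0],
  [0,5,45,0,0,0],
  [0,4,38,0,0,0],
  [0,0,20,0,0,0],
  [0,0,0,0,0,0],
])

```text
t: 5.8
position: [0.4197, 0.0797, 0.0473]
orientation: [1.21, 1.209, -1.21]
force: [0.0, -0.0, -0.6]
gripper_width: 0.06
```

```bash
python3 -c "
from h import *
go((.427,.0785,.0105),-90)
for n in C: cv2.imwrite(f'pics/{n}3.png',manip.capture(n))
t=cv2.imread('pics/top3.png')[220:260,160:310]; s=cv2.imread('pics/scene3.png')[180:310,200:400]
t=cv2.resize(t,(800,213),interpolation=2);s=cv2.resize(s,(590,384),interpolation=2)
o=np.zeros((600,800,3),np.uint8);o[:213]=t;o[215:599,:590]=s;cv2.imwrite('pics/c3.png',o)"
```

```text
t 5.8 tcp [0.4197 0.0797 0.0473] F [ 0.  -0.  -0.6] w 5.1 q [ 0.11 -0.35  1.96  0.    1.53  0.11]
z az -90.05 x-axis [-0.  0. -1.]
shift now [36.8  7.3  1.2]
turn x -0.001
shift after turn [36.8  7.3  1.2]
```

View pics/c3.png

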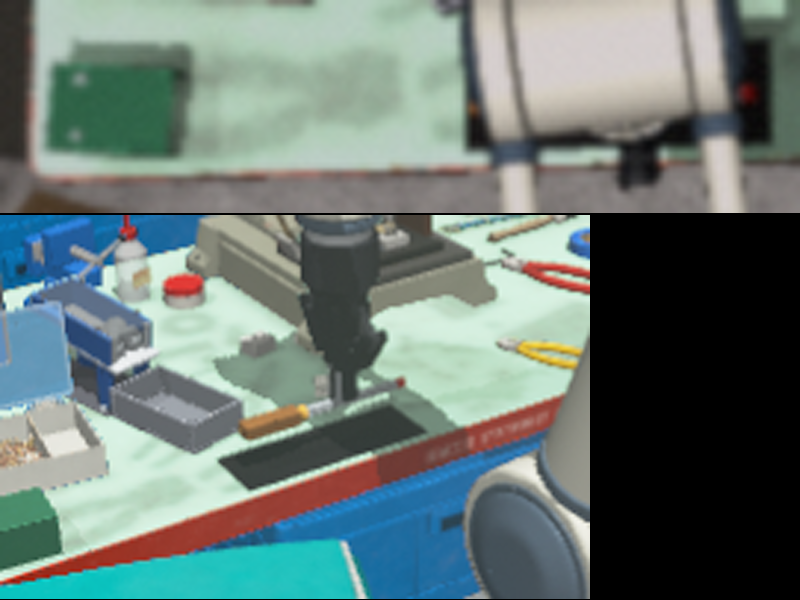

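>>> carry_out([
  [10,4,1,0,0,0],
  [15,3,0,0,0,0],
  [8,0,0,0,0,0],
  [4,0,0,0,0,0],
  [0,0,0,0,0,0],
  [0,0,0,0,0,0],
])

```text
t: 6.65
position: [0.427, 0.0794, 0.0106]
orientation: [1.209, 1.209, -1.208]
force: [0.8, 0.5, -0.6]
gripper_width: 0.062
```

>>> carry_out([
  [1,0,0,0,0,0],
  [1,0,0,0,0,0],
  [0,0,0,0,0,0],
])

```text
t: 7.02
position: [0.4272, 0.0792, 0.0092]
orientation: [1.209, 1.209, -1.208]
force: [-1.7, -1.9, 5.6]
gripper_width: 0.064
```

>>> carry_out([
  [0,0,0,0,0,0],
  [0,0,0,0,0,0],
  [0,0,0,0,0,0],
  [0,0,0,0,0,0],
], fingers=40)

```text
t: 7.52
position: [0.4266, 0.0793, 0.0081]
orientation: [1.208, 1.21, -1.209]
force: [0.3, -0.6, 0.7]
gripper_width: 0.467
```

>>> carry_out([
  [-10,0,0,0,0,0],
  [-25,0,0,0,0,0],
  [-25,0,0,0,0,0],
  [0,0,-40,0,0,0],
  [0,0,-40,0,0,0],
  [0,0,0,0,0,0],
])

```text
t: 8.28
position: [0.4266, 0.1612, 0.0691]
orientation: [1.207, 1.211, -1.205]
force: [-0.1, -0.8, -0.8]
gripper_width: 0.469
```

```bash
python3 -c "
from h import *
go((.427,.16,.009),-90)
for n in C: cv2.imwrite(f'pics/{n}4.png',manip.capture(n))
t=cv2.imread('pics/top4.png')[220:260,160:310]; s=cv2.imread('pics/scene4.png')[180:310,200:400]
t=cv2.resize(t,(800,213),interpolation=2);s=cv2.resize(s,(590,384),interpolation=2)
o=np.zeros((600,800,3),np.uint8);o[:213]=t;o[215:599,:590]=s;cv2.imwrite('pics/c4.png',o)"
```

```text
t 8.28 tcp [0.4266 0.1612 0.0691] F [-0.1 -0.8 -0.8] w 40.0 q [ 0.29 -0.28  1.87  0.    1.55  0.28]
z az -89.75 x-axis [ 0.001  0.001 -1.   ]
shift now [60.1  0.4  1.3]
turn x 0.004
shift after turn [60.1  0.4  1.3]
```

View pics/c4.png

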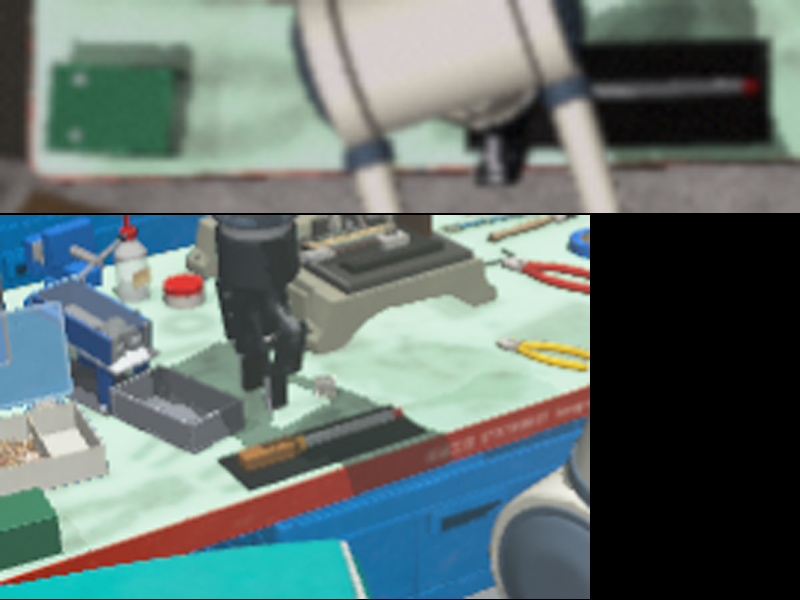

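The rod lies on the black mat, with its handle at scene crop (240..303, 460..440) and its tip at top crop (751,86). Now I'll measure the handle for the regrasp.

```bash
python3 -c "
from h import *
s=cv2.imread('pics/scene4.png');t=cv2.imread('pics/top4.png')
b,l=blobs(s,(8,120,60),(25,255,255),10,(275,245,310,275))
for x in b:
    print(x, on('scene',x[1],.013).round(4))
S=lambda u,v:(200+u*200/590,180+(v-215)*130/384)
print('ends',on('scene',S(241,458),.013),on('scene',S(303,441),.013))
b,l=blobs(t,(0,110,80),(10,255,255),3,(290,228,310,245));print([(x[0],on('top',x[1],.011)) for x in b])
b,l=blobs(s,(0,110,80),(8,255,255),3,(325,240,345,255));print([(x[0],on('scene',x[1],.011)) for x in b])
"
```

```text
(array([281, 255,  22,  10,  67], dtype=int32), array([290.01492537, 259.46268657])) [0.4296 0.1576 0.013 ]
ends [0.4288469  0.18459371 0.013     ] [0.42427687 0.11934644 0.013     ]
[]
[(array([334, 246,   2,   2,   3], dtype=int32), array([0.42555511, 0.00965493, 0.011     ]))]
```

>>> carry_out([
  [15,1,4,0,0,0],
  [25,0,0,0,0,0],
  [14,0,0,0,0,0],
  [7,0,0,0,0,0],
  [0,0,0,0,0,0],
])

```text
t: 9.0
position: [0.4275, 0.155, 0.0069]
orientation: [1.208, 1.21, -1.209]
force: [-1.1, -0.2, 0.3]
gripper_width: 0.469
```

>>> carry_out([
  [0,0,0,0,0,0],
  [0,0,0,0,0,0],
  [0,0,0,0,0,0],
  [0,0,0,0,0,0],
  [0,0,0,0,0,0],
], fingers=5, grip_force=80)

```text
t: 9.62
position: [0.4284, 0.1556, 0.0085]
orientation: [1.21, 1.209, -1.207]
force: [-0.0, 0.9, 4.9]
gripper_width: 0.207
```

>>> carry_out([
  [-10,0,0,0,0,0],
  [-25,0,0,0,0,0],
  [-35,0,0,0,0,0],
  [-35,0,0,0,0,0],
  [-15,0,0,-0.1,0,0],
  [0,0,0,-0.17,0,0],
  [0,0,0,-0.17,0,0],
  [0,0,0,-0.17,0,0],
])

```text
t: 10.62
position: [0.4274, 0.1553, 0.1273]
orientation: [0.744, 1.44, -0.744]
force: [0.3, -0.2, -0.3]
gripper_width: 0.204
```

>>> carry_out([
  [0,0,0,-0.17,0,0],
  [0,0,0,-0.17,0,0],
  [0,0,0,-0.17,0,0],
  [0,0,0,-0.17,0,0],
  [0,0,0,-0.17,0,0],
  [0,0,0,-0.17,0,0],
  [0,0,0,-0.17,0,0],
  [0,0,0,-0.07,0,0],
])

```text
t: 11.62
position: [0.4274, 0.1553, 0.1273]
orientation: [-0.238, 1.558, 0.238]
force: [-0.1, 1.1, -1.2]
gripper_width: 0.201
```

```bash
python3 -c "
from h import *
go((.4468,.1535,.09),17.2)
for n in C: cv2.imwrite(f'pics/{n}5.png',manip.capture(n))
t=cv2.imread('pics/top5.png')[140:245,200:310]; s=cv2.imread('pics/scene5.png')[180:310,180:380]
t=cv2.resize(t,None,fx=3.6,fy=3.6,interpolation=2);s=cv2.resize(s,(400,260),interpolation=2)
o=np.zeros((600,800,3),np.uint8);o[:t.shape[0],:t.shape[1]]=t;o[:260,400:]=s;cv2.imwrite('pics/c5.png',o)"
```

```text
t 11.62 tcp [0.4274 0.1553 0.1273] F [-0.1  1.1 -1.2] w 17.2 q [ 0.27 -0.3   1.78  0.    1.66 -1.6 ]
z az 17.4 x-axis [-0.001 -0.    -1.   ]
shift now [37.3 -7.5 18. ]
turn x 0.004
shift after turn [37.3 -7.5 18.1]
```

View pics/c5.png

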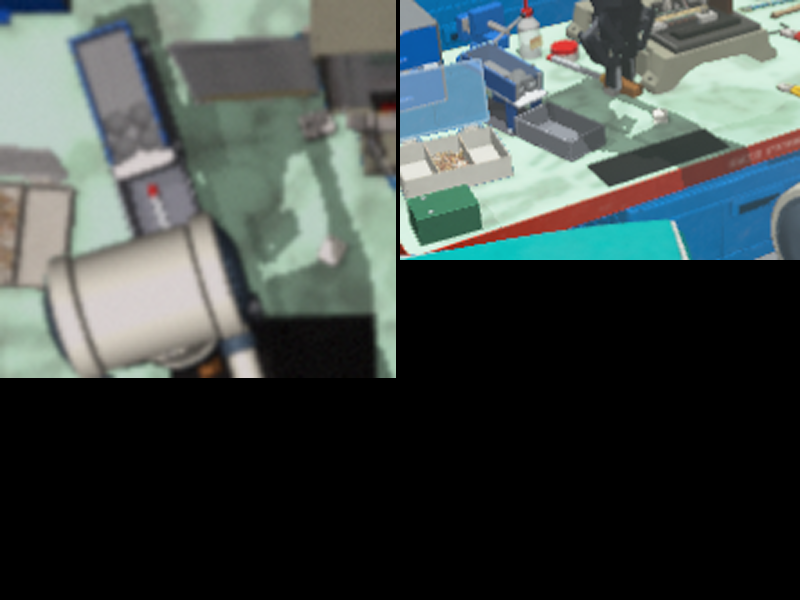

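The top view shows the rod aligned with the feeder, its red tip at (153,190) of the crop above the tray, and the four balls visible through the cover. Next I'll tilt the tip up by 0.13 rad.

>>> carry_out([
  [0,0,0,0,-0.07,0],
  [15,-4,8,0,-0.06,0],
  [15,-4,8,0,0,0],
  [0,0,0,0,0,0],
])

```text
t: 12.22
position: [0.4476, 0.1529, 0.0973]
orientation: [-0.216, 1.434, 0.245]
force: [-0.3, -0.0, -1.1]
gripper_width: 0.205
```

```bash
python3 -c "
from h import *
np.set_printoptions(precision=4,suppress=True)
go((.442,.1520,.0435),17.2)
I={}
for n in C: I[n]=manip.capture(n);cv2.imwrite(f'pics/{n}6.png',I[n])
t=I['top'][140:225,210:275]; s=I['scene'][185:265,200:300]
t=cv2.resize(t,None,fx=7,fy=7,interpolation=2)[:595,:455];s=cv2.resize(s,(340,272),interpolation=2)
o=np.zeros((600,800,3),np.uint8);o[:t.shape[0],:t.shape[1]]=t;o[:272,460:]=s;cv2.imwrite('pics/c6.png',o)
U={}
for n,roi in(('top',(215,180,260,215)),('scene',(215,200,290,260))):
    b=blobs(I[n],(0,110,80),(9,255,255),3,roi)[0]+blobs(I[n],(172,110,80),(180,255,255),3,roi)[0];print(n,b)
    if b:U[n]=max(b,key=lambda x:x[0][4])[1]
print(tri(U['scene'],U['top']))
st=manip.get_state();Rm=R.from_rotvec(st['orientation']).as_matrix();print('tip mid pred',st['position']+Rm@[-.0025,0,.144])
"
```

```text
t 12.22 tcp [0.4476 0.1529 0.0973] F [-0.3 -0.  -1.1] w 17.5 q [ 0.25 -0.37  1.89  0.01  1.49 -1.62]
z az 17.13 x-axis [ 0.12   0.037 -0.992]
shift now [ 52.7   0.8 -12.3]
turn x -0.001
shift after turn [ 52.7   0.8 -12.3]
top [(array([243, 187,   2,   2,   4], dtype=int32), array([243.5, 187.5]))]
scene [(array([256, 200,  13,   8,  82], dtype=int32), array([261.9146, 203.1463])), (array([252, 209,   2,   2,   3], dtype=int32), array([252.6667, 209.3333]))]
(array([0.5705, 0.1815, 0.1433]), np.float64(0.025410283609460443))
tip mid pred [0.5842 0.1953 0.1197]
```

View pics/c6.png

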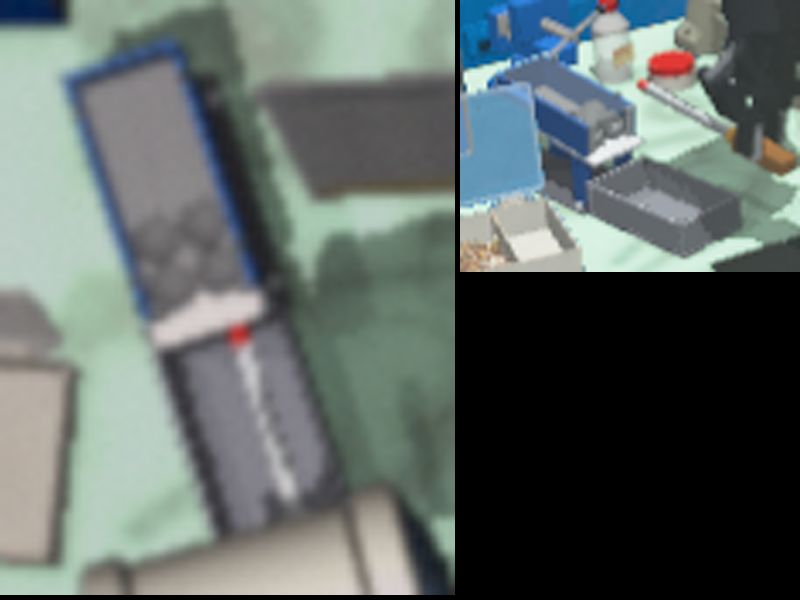

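```bash
python3 -c "
from h import *
np.set_printoptions(precision=4,suppress=True)
print(tri((252.67,209.33),(243.5,187.5)))
T=lambda u,v:(210+(u+.5)/7-.5,140+(v+.5)/7-.5)
# shaft points at heights from tilt: tip mid z .1197, slope .13
a=on('top',T(240,335),.1197)
for d in (.09,.10,.11):
  b=on('top',T(290,495),.1197-.13*d); v=a-b;print(a,b,np.hypot(v[0],v[1]),np.degrees(np.arctan2(v[1],v[0])))
s=lambda u,v:(200+u/3.4,185+v/3.4)
print(tri(s(722-460,130),T(290,495)))
"
```

```text
(array([0.5809, 0.195 , 0.121 ]), np.float64(0.0016204760321307265))
[0.5818 0.1947 0.1197] [0.5072 0.1732 0.108 ] 0.07763844271059339 16.064936350386223
[0.5818 0.1947 0.1197] [0.5074 0.1734 0.1067] 0.07742142316396634 15.991494087176546
[0.5818 0.1947 0.1197] [0.5075 0.1735 0.1054] 0.07720453153847692 15.917639057572453
(array([0.5032, 0.1659, 0.1005]), np.float64(0.01895827649901003))
```

>>> carry_out([
  [15,2,-2,0,0,0],
  [20,0,-3,0,0,0],
  [15,0,-2,0,0,0],
  [5,0,0,0,0,0],
  [0,0,0,0,0,0],
])

```text
t: 12.95
position: [0.4476, 0.1553, 0.0434]
orientation: [-0.216, 1.43, 0.246]
force: [-0.0, -0.3, -0.8]
gripper_width: 0.206
```

```bash
cat >> h.py <<'E'
def snap(k):
    I={n:manip.capture(n) for n in C}
    for n in C: cv2.imwrite(f'pics/{n}{k}.png',I[n])
    t=cv2.resize(I['top'][140:225,210:265],None,fx=7,fy=7,interpolation=2);s=cv2.resize(I['scene'][185:255,215:285],(400,400),interpolation=2)
    o=np.zeros((600,800,3),np.uint8);o[:t.shape[0],:t.shape[1]]=t;o[:400,390:790]=s;cv2.imwrite(f'pics/c{k}.png',o)
    return I
O=np.array([.608,.217]);TH=np.radians(17.2)
def feed(P):
    d=np.array(P)[:2]-O;c,s=np.cos(TH),np.sin(TH);return np.array([c*d[0]+s*d[1],-s*d[0]+c*d[1],P[2]])*1000
def tip():
    st=manip.get_state();Rm=R.from_rotvec(st['orientation']).as_matrix();P=st['position']+Rm@[-.0025,0,.149]-[.0025,0,0]
    print("t",round(st["t"],2),"tip feeder mm",feed(P).round(1),"tcp",feed(st["position"]).round(1),"F",st["force"].round(1),"zdir az,el",np.degrees(np.arctan2(Rm[1,2],Rm[0,2])).round(2),Rm[2,2].round(3))
E
python3 -c "
from h import *
tip();snap(7)"
```

```text
t 12.95 tip feeder mm [-26.4 -10.8  65.1] tcp [-171.5  -11.5   43.4] F [-0.  -0.3 -0.8] zdir az,el 17.2 0.129
```

View pics/c7.png

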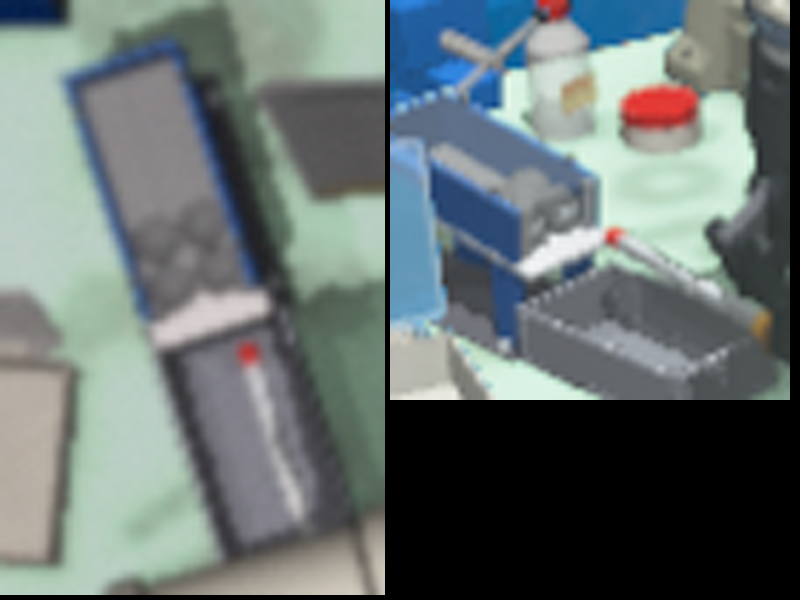

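```bash
python3 -c "
from h import *
t=cv2.imread('pics/top7.png');s=cv2.imread('pics/scene7.png')
a=blobs(t,(0,110,80),(9,255,255),2,(235,183,255,197))[0];b=blobs(s,(0,110,80),(9,255,255),2,(245,220,262,232))[0]
print(a,b);P,e=tri(b[0][1],a[0][1]);print(P,e,feed(P),'top@.0645',feed(on('top',a[0][1],.0645)),'sc',feed(on('scene',b[0][1],.0645)))
T=lambda u,v:(210+(u+.5)/7-.5,140+(v+.5)/7-.5)
for p in((152,345),(272,308),(150,325),(262,290)): print('spout',feed(on('top',T(*p),.055)))
for p in((140,320),(258,280),(70,78),(180,42)): print('wall',feed(on('top',T(*p),.095)),feed(on('top',T(*p),.105)))
for p in((160,265),(200,215),(218,255),(145,225)): print('ball',feed(on('top',T(*p),.075)))
"
```

```text
[] [(array([253, 225,   2,   3,   5], dtype=int32), array([253.4, 225.8]))]Traceback (most recent call last):
  File "<string>", line 5, in <module>
    print(a,b);P,e=tri(b[0][1],a[0][1]);print(P,e,feed(P),'top@.0645',feed(on('top',a[0][1],.0645)),'sc',feed(on('scene',b[0][1],.0645)))
                               ~^^^
IndexError: list index out of range
```

```bash
python3 -c "
from h import *
np.set_printoptions(precision=1,suppress=True)
T=lambda u,v:(210+(u+.5)/7-.5,140+(v+.5)/7-.5)
a=T(249,353);b=(253.6,226)
P,e=tri(b,a);print(P*1000,e,feed(P),'top@.0645',feed(on('top',a,.0645)),'sc',feed(on('scene',b,.0645)))
for p in((152,345),(272,308),(150,325),(262,290)): print('spout',feed(on('top',T(*p),.055)))
for p in((140,320),(258,280),(70,78),(180,42)): print('wall',feed(on('top',T(*p),.095)),feed(on('top',T(*p),.105)))
for p in((160,265),(200,215),(218,255),(145,225)): print('ball',feed(on('top',T(*p),.075)))
"
```

```text
[582.1 196.3  66.5] 0.002717206973988095 [-30.8 -12.1  66.5] top@.0645 [-29.4 -11.   64.5] sc [-29.1 -15.3  64.5]
spout [-8.4 33.4 55. ]
spout [ -9.7 -27.7  55. ]
spout [ 1.4 31.4 55. ]
spout [  0.4 -25.8  55. ]
wall [-3.9 31.3 95. ] [ -6.3  30.3 105. ]
wall [ -3.6 -27.9  95. ] [ -5.9 -28.5 105. ]
wall [120.4  28.3  95. ] [117.3  27.3 105. ]
wall [120.3 -27.4  95. ] [117.2 -28.  105. ]
ball [23.4 16.1 75. ]
ball [40.8 -9.6 75. ]
ball [ 19.1 -12.   75. ]
ball [44.7 17.1 75. ]
```

>>> carry_out([
  [0,2,0,0,0,0],
  [0,0,6,0,0,0],
  [0,0,6,0,0,0],
  [0,0,5,0,0,0],
  [0,0,4,0,0,0],
  [0,0,4,0,0,0],
  [0,0,3,0,0,0],
  [0,0,0,0,0,0],
])

```text
t: 14.05
position: [0.4737, 0.1654, 0.0472]
orientation: [-0.216, 1.429, 0.246]
force: [0.7, 0.7, -1.2]
gripper_width: 0.205
```

```bash
python3 -c "
from h import *
tip();snap(8)"
```

```text
t 14.05 tip feeder mm [ 1.5 -8.9 69. ] tcp [-143.6   -9.6   47.2] F [ 0.7  0.7 -1.2] zdir az,el 17.2 0.13
```

View pics/c8.png

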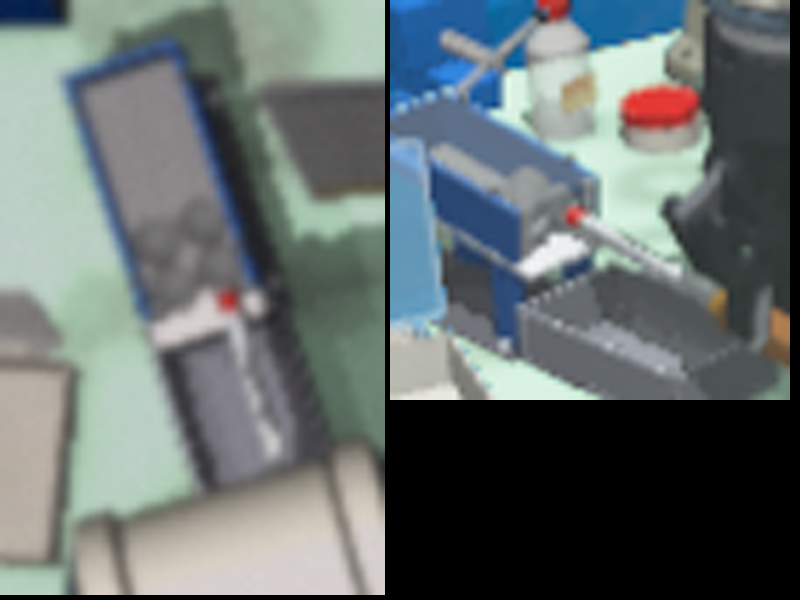

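>>> carry_out([
  [0,0,6,0,0,0],
  [0,-0.5,6,0,0,0],
  [0,-0.5,6,0,0,0],
  [0,-1,6,0,0,0],
  [0,-1,6,0,0,0],
  [0,-1,6,0,0,0],
  [0,0,6,0,0,0],
  [0,0,3,0,0,0],
])

```text
t: 15.15
position: [0.5178, 0.1748, 0.0531]
orientation: [-0.216, 1.429, 0.246]
force: [0.2, 0.2, -1.1]
gripper_width: 0.207
```

```bash
python3 -c "
from h import *
tip();snap(9)"
```

```text
t 15.15 tip feeder mm [ 46.4 -12.9  74.9] tcp [-98.7 -13.6  53.1] F [ 0.2  0.2 -1.1] zdir az,el 17.2 0.13
```

View pics/c9.png

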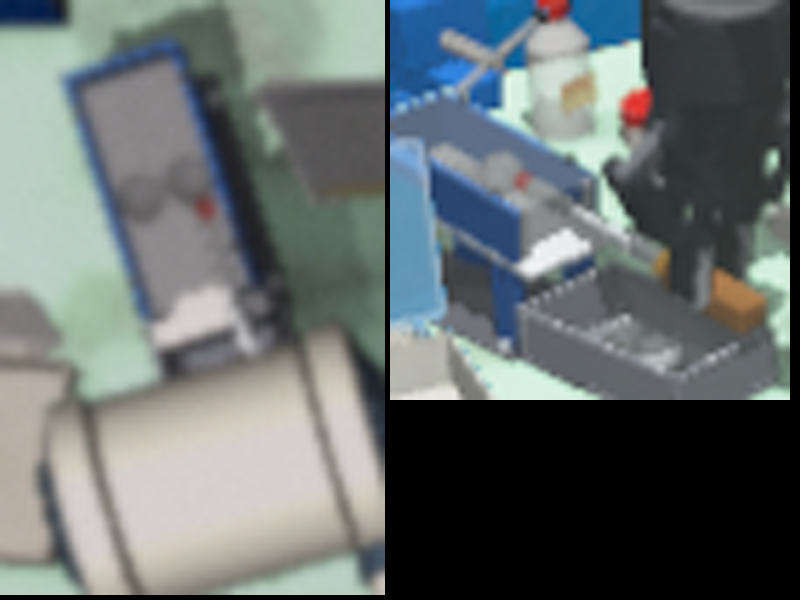

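Two balls are in the tray. Two remain in the lane, at top crop (140,195) and (190,178), with the rod tip at (205,208). I'll look again after a short hold.

>>> carry_out([
  [0,0,0,0,0,0],
  [0,0,0,0,0,0],
])

```text
t: 15.5
position: [0.5173, 0.1747, 0.053]
orientation: [-0.216, 1.429, 0.246]
force: [-0.2, 0.5, -0.6]
gripper_width: 0.205
```

```bash
python3 -c "
from h import *
tip();snap(10)"
```

```text
t 15.5 tip feeder mm [ 45.8 -12.9  74.8] tcp [-99.2 -13.6  53. ] F [-0.2  0.5 -0.6] zdir az,el 17.2 0.13
```

View pics/c10.png

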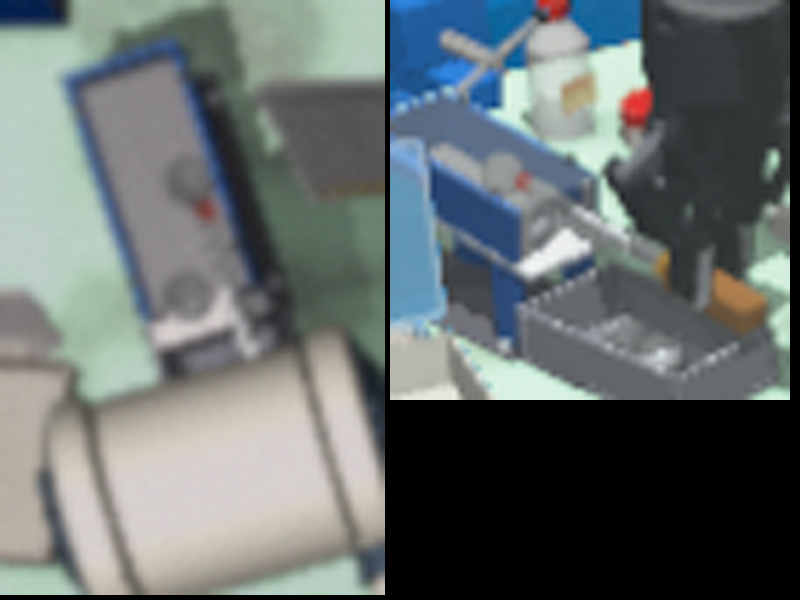

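Ball three is rolling out at top crop (185,295). I'll wait a little longer.

>>> carry_out([
  [0,0,0,0,0,0],
  [0,0,0,0,0,0],
  [0,0,0,0,0,0],
  [0,0,0,0,0,0],
])

```text
t: 16.1
position: [0.5174, 0.1747, 0.053]
orientation: [-0.216, 1.429, 0.246]
force: [-0.3, -0.4, -1.0]
gripper_width: 0.204
```

```bash
python3 -c "
from h import *
tip();snap(11)"
```

```text
t 16.1 tip feeder mm [ 45.9 -12.8  74.8] tcp [-99.1 -13.6  53. ] F [-0.3 -0.4 -1. ] zdir az,el 17.2 0.13
```

View pics/c11.png

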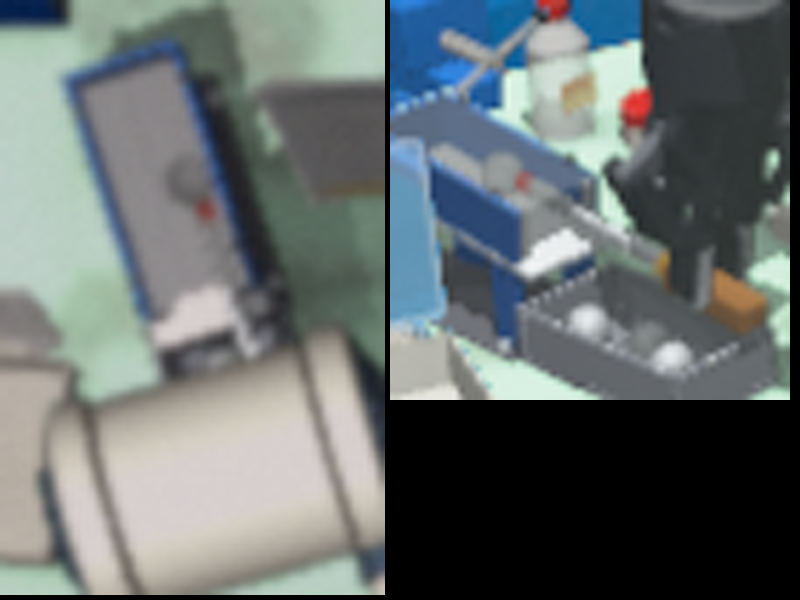

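Three balls are in the tray and the fourth rests on the tip. I'll withdraw quickly so that it can follow, then raise the rod clear.

>>> carry_out([
  [0,1.5,-10,0,0,0],
  [0,1.5,-22,0,0,0],
  [0,0,-30,0,0,0],
  [0,0,-30,0,0,0],
  [-15,0,-25,0,0,0],
  [-25,0,-10,0,0,0],
  [-15,0,0,0,0,0],
  [0,0,0,0,0,0],
])

```text
t: 17.2
position: [0.3904, 0.1385, 0.0927]
orientation: [-0.216, 1.426, 0.246]
force: [-0.0, 0.4, -0.6]
gripper_width: 0.203
```

```bash
python3 -c "
from h import *
tip();snap(12)"
```

```text
t 17.2 tip feeder mm [-86.2  -9.9 115. ] tcp [-231.1  -10.7   92.7] F [-0.   0.4 -0.6] zdir az,el 17.2 0.133
```

View pics/c12.png

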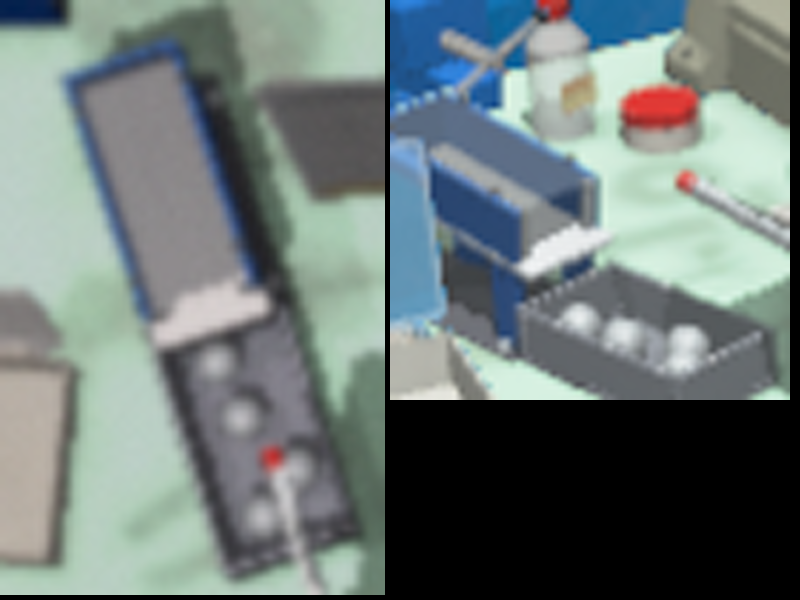

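All four balls are in the tray (top crop (215,360), (242,415), (295,465) and (262,515)) and the lane is empty. Next I'll level the rod, turn it back and lay it on the mat.

>>> carry_out([
  [-20,0,0,0,0.07,0],
  [-20,0,0,0,0.06,0],
  [0,0,0,0.17,0,0],
  [0,0,0,0.17,0,0],
  [0,0,0,0.17,0,0],
  [0,0,0,0.17,0,0],
  [0,0,0,0.17,0,0],
  [0,0,0,0.17,0,0],
])

```text
t: 18.3
position: [0.3857, 0.1371, 0.1293]
orientation: [0.566, 1.497, -0.569]
force: [-0.4, 0.1, -0.7]
gripper_width: 0.204
```

>>> carry_out([
  [0,0,0,0.17,0,0],
  [0,0,0,0.17,0,0],
  [0,0,0,0.17,0,0],
  [0,0,0,0.17,0,0],
  [0,0,0,0.17,0,0],
  [0,0,0,0,0,0],
])

```text
t: 19.05
position: [0.3856, 0.1371, 0.1296]
orientation: [1.206, 1.212, -1.209]
force: [-0.4, 0.4, -0.8]
gripper_width: 0.205
```

```bash
python3 -c "
from h import *
go((.427,.157,.05),-90);Rm=R.from_rotvec(manip.get_state()['orientation']).as_matrix();print(Rm.round(3))"
```

```text
t 19.05 tcp [0.3856 0.1371 0.1296] F [-0.4  0.4 -0.8] w 17.5 q [ 0.26 -0.44  1.88  0.    1.7   0.26]
z az -89.85 x-axis [-0.002 -0.001 -1.   ]
shift now [ 79.5  41.6 -19.9]
turn x 0.003
shift after turn [ 79.5  41.6 -20. ]
[[-0.002  1.     0.003]
 [-0.001  0.003 -1.   ]
 [-1.    -0.002  0.001]]
```

>>> carry_out([
  [10,10,-5,0,0,0],
  [20,16,-8,0,0,0],
  [20,16,-7,0,0,0],
  [30,0,0,0,0,0],
  [25,0,0,0,0,0],
  [12,0,0,0,0,0],
  [2,0,0,0,0,0],
  [0,0,0,0,0,0],
])

```text
t: 20.05
position: [0.4283, 0.1573, 0.0127]
orientation: [1.209, 1.209, -1.207]
force: [0.3, 0.1, -0.6]
gripper_width: 0.207
```

```bash
python3 -c "
from h import *
go((.427,.157,.0085),-90)
I={n:manip.capture(n) for n in C}
t=cv2.resize(I['top'][220:260,160:310],(800,213),interpolation=2);s=cv2.resize(I['scene'][180:310,200:400],(590,384),interpolation=2)
o=np.zeros((600,800,3),np.uint8);o[:213]=t;o[215:599,:590]=s;cv2.imwrite('pics/c13.png',o)"
```

```text
t 20.05 tcp [0.4283 0.1573 0.0127] F [ 0.3  0.1 -0.6] w 17.7 q [ 0.28 -0.24  1.93  0.    1.44  0.28]
z az -89.92 x-axis [ 0.001  0.    -1.   ]
shift now [ 4.2 -1.3  0.3]
turn x 0.001
shift after turn [ 4.2 -1.3  0.3]
```

View pics/c13.png

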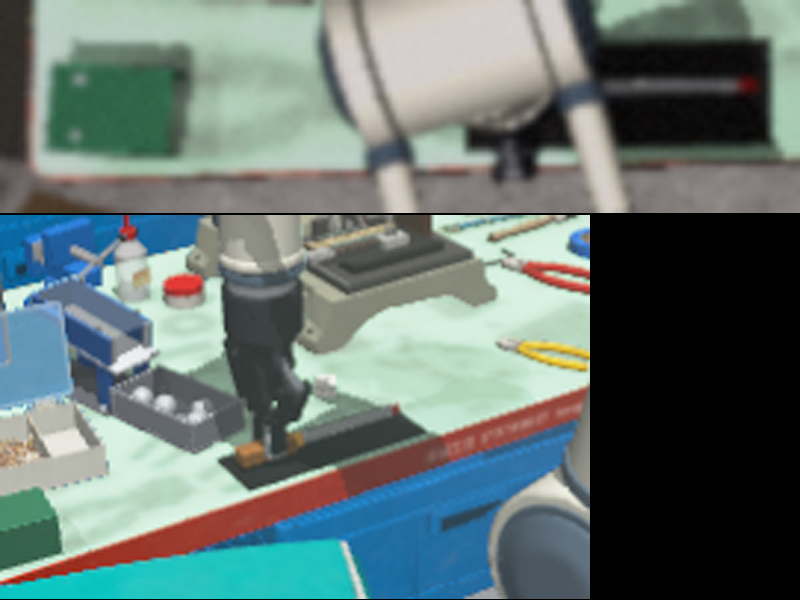

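The rod is centred a few mm above the mat. Now I'll lower it until it touches and release.

>>> carry_out([
  [2,-1,0,0,0,0],
  [2,0,0,0,0,0],
  [1,0,0,0,0,0],
  [0,0,0,0,0,0],
])

```text
t: 20.65
position: [0.427, 0.1573, 0.0085]
orientation: [1.209, 1.209, -1.208]
force: [-4.4, -1.5, 7.6]
gripper_width: 0.202
```

>>> carry_out([
  [0,0,0,0,0,0],
  [0,0,0,0,0,0],
  [0,0,0,0,0,0],
  [0,0,0,0,0,0],
], fingers=45)

```text
t: 21.15
position: [0.4267, 0.1571, 0.0068]
orientation: [1.208, 1.21, -1.209]
force: [-0.4, 0.2, 0.3]
gripper_width: 0.53
```

>>> carry_out([
  [-10,0,0,0,0,0],
  [-25,0,0,0,0,0],
  [-40,0,0,0,0,0],
  [-40,0,0,0,0,0],
  [-25,0,-40,0,0,0],
  [0,0,-50,0,0,0],
  [0,0,-50,0,0,0],
  [0,0,0,0,0,0],
])

```text
t: 22.15
position: [0.426, 0.2998, 0.1472]
orientation: [1.206, 1.212, -1.205]
force: [-0.9, -1.1, 0.8]
gripper_width: 0.522
```

```bash
python3 -c "
from h import *
go((.427,.157,.0085),-90)
I={n:manip.capture(n) for n in C}
t=cv2.resize(I['top'][140:260,160:310],(500,400),interpolation=2);s=cv2.resize(I['scene'][180:310,200:400],(390,254),interpolation=2)
o=np.zeros((600,800,3),np.uint8);o[:400,:500]=t;o[346:600,410:]=s;cv2.imwrite('pics/c14.png',o);cv2.imwrite('pics/top14.png',I['top']);cv2.imwrite('pics/scene14.png',I['scene'])"
```

```text
t 22.15 tcp [0.426  0.2998 0.1472] F [-0.9 -1.1  0.8] w 44.5 q [ 0.55 -0.12  1.59  0.    1.67  0.54]
z az -89.71 x-axis [-0.     0.001 -1.   ]
shift now [138.6   0.3 142.9]
turn x 0.005
shift after turn [138.6   1.  142.9]
```

View pics/c14.png

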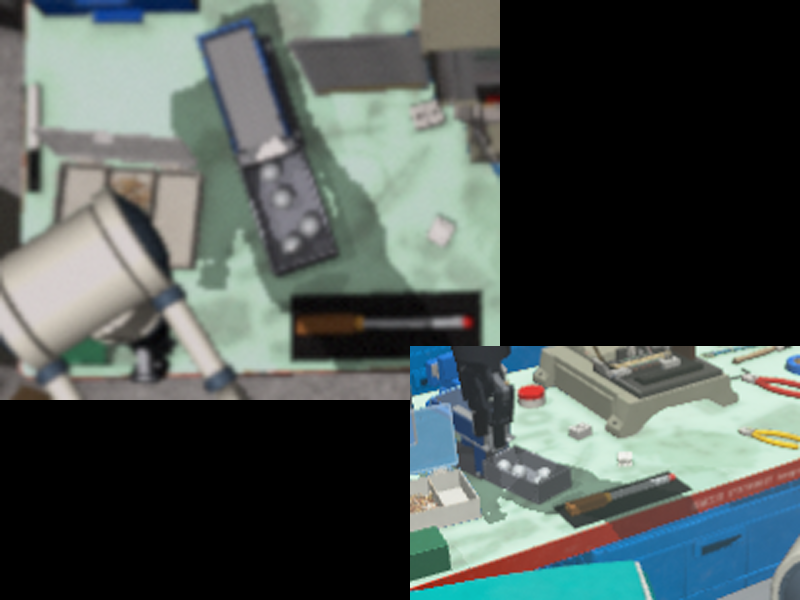

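View pics/top14.png

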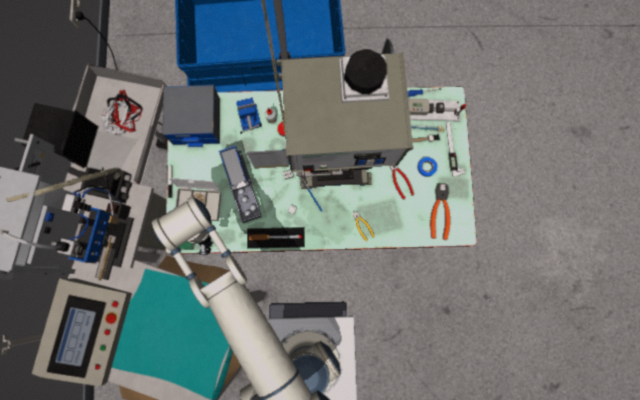

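The rod lies wholly on the mat (crop 298–473 of the mat's 292–480). Four balls are in the tray, and the housing (292,209) and crimper (440,212) are where they were. The arm is clear, so I'm handing in.

```bash
python3 -c "
from h import *
a=cv2.imread('pics/top0.png').astype(int);b=cv2.imread('pics/top14.png').astype(int);d=abs(a-b).max(2)
print('crimper diff',d[180:242,428:455].max(),'housing diff',d[203:216,286:298].max())
print(manip.hand_in())"
```

```text
crimper diff 6 housing diff 4
the job is handed in; nothing more can be done
None
```

The job is done and handed in at about 22 s of the 61 s allowed. All four balls are in the catch tray and the clearing rod is back on the black mat.

I drew the rod out of the garage by its shaft and laid it on the mat. I then took it again by the wooden handle and reached in through the outlet. Pushing the right-hand front ball (ball a's side) back about 45 mm let three balls roll out past the rod. The fourth followed when I withdrew it.

- **Last pictures:** they show four balls in the tray, an empty lane, the rod wholly within the mat, and the gripper open and clear of everything.
- **Crimper and housing:** comparing the first and last top views, both patches differ only by image noise (6 and 4 grey levels at most), so neither was disturbed.
- **Forces:** the highest reading I saw was about 9 N, when I set the rod down.
- **Disagreements:** the two cameras differed by 2–4 mm on the rod tip's sideways position before I went in, so I aimed 2 mm towards the centre and nothing jammed. The gripper also read about 2.5 mm narrower than the rod's stated widths; both grasps held.

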